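Close a tin badge in the hand mould

TASK

Lay the large open badge, still face down, in the middle of the mould's sprung plate, take the large pusher by its handle and press squarely down on the badge until the plate bottoms out level and the badge's back is fully home, and keep it down for a moment. Then stand the pusher back upright on its board, and only after that lift the closed badge out and lay it, still face down, flat in the tray of finished badges beside the one already there. Leave the other badges, the small pusher and the thread where they are.

Things in the scene. Friction and masses are not known exactly. Their poses are not given: they have to be found in the camera images.
- badge: The large open badge: a round aluminium tin shell 60 mm across and 9 mm high, lying face down on the work mat, with a white plastic back (44 mm across, a thin steel pin across it) standing 6 mm proud of the shell, so 15 mm high in all until it is closed, then 10 mm. 60 g. Origin: centre of its underside; z up. Grip the shell across its 60 mm width from above. It is round: any yaw will do.
- badge_back (a joint): How far the white back has been pushed down into the badge's shell, m: 0 open, 0.005 fully home. It slides stiffly (about 12 N) and stays where it is pushed; it travels mostly once the sprung plate has bottomed.
- mould: Hand badge mould, fixed to the desk: steel foot plate 136 x 150 x 10 mm with four bolts, on it an aluminium ring 104 mm across with a bore of 74 mm, its top face 44 mm above the desk; the sprung plate rides in the bore. Origin: centre of the underside.
- plate_top (a point): Centre of the top face of the mould's round sprung steel plate (71 mm across), on the mould's axis. At rest 47 mm above the desk, 3 mm above the ring. z is the plate's normal: the plate can rock on its springs (up to 0.1 rad, about 3 Nm/rad), so an off-centre or slanted press tilts it.
- press_plate (a joint): How far the sprung plate is pressed down, m: 0 at rest, 0.016 bottomed. The spring needs 4 N to start and 10.4 N at the bottom, about 13 N with the badge's back going home, and lifts the plate again when let go.
- pusher: The large hand pusher: flat round steel foot 52 mm across and 12 mm high, narrow steel neck, and an upright turned wooden handle 31 mm across from 36 to 92 mm above the foot's face (100 mm tall in all). About 0.38 kg. Stands upright on the pusher board. Origin: centre of the flat lower face; z up along the handle.
- pusher_small: The small pusher, same shape and height but with a foot only 34 mm across; stands on the same board. Leave alone.
- pusher_board: Fixed wooden board 140 x 240 mm (x, y), 6 mm thick with an edge bead 6 mm wide that rises to 10 mm; the pushers stand on it about 120 mm apart along its y. Origin: centre of the underside, the standing surface is 6 mm above it.
- work_mat: Fixed flat dark mat 140 x 240 x 3 mm (x, y, z), no rim, on which the open badges lie, about 120 mm apart along its y. Origin: centre of the underside.
- badge_small: A small open badge, 37 mm across and 13 mm high, on the same mat. Leave alone.
- done_tray: Fixed shallow grey plastic tray for finished badges, 140 x 240 x 10 mm (x, y, height) outside, walls and floor 3 mm thick. Origin: centre of the underside. One finished badge lies in one half (along its y), the other half is free.
- badge_done: A finished badge, 60 mm across and 10 mm high, already in the tray. Leave alone.
- thread_cone: Bystander: upright cone of grey thread, 72 mm across at the foot, 156 mm tall. Origin: centre of the underside. Leave alone.
- thread_spool: Bystander: lying spool of thread, 92 mm long, 38 mm across. Origin: on the desk under its middle. Leave alone.
Things that resemble listed ones, but are neither listed nor needed, are in the scene too. What is shaped like the pusher but purple or red is not meant.

How it is judged:
By the outcome, as a careful person would: the job done as asked, in the order asked, and still so for the second after the job is handed in, with the robot touching nothing.
It also fails if it takes over 72 s, if anything falls off the work surface, if the arm or the gripper's body presses on something with over 40 N, if the wrist force passes 120 N, or if a joint passes its speed limit or range.

ROBOT

A 6-joint arm with a two-finger parallel gripper is mounted at the origin on the work surface. World frame = base frame: x ahead of the robot, y to its left, z up, the work surface at z = 0. Lengths are in m, angles in degrees, forces in N, time in s.
With the tool pointing down it reaches from about 0.35 to 0.775 m from the base axis. Payload 5.5 kg.
Tool frame: the origin (TCP) lies at the very end of the fingers, on their centre line; the grasp point (between the pads) lies 19 mm behind it; z points along the fingers, y is the line along which they close (so a half turn about z gives the same grasp; the last joint's range is limited). The gripper opens to 85 mm and grips with 20 to 120 N. Pads are 22 mm wide; open, the fingers measure 114 mm over their backs; the gripper's body (76 mm by 85 mm) begins 54 mm behind the grasp point. The pads swing forward as they close: fully open they stand 13 mm farther back than shut.
Start: joints at [68.319, 17.945, 2.641, 74.691, 0, 82.002], TCP at [0.136, 0.559, 0.231] pointing down, gripper open.
Joint ranges: [-158.12, 158.12], [-49.38, 96.58], [-58.88, 72.47], [-126.05, 133.96], [-84.25, 85.87], [-180, 180]. Speed limits (degrees/s): [147.25, 147.25, 180, 180, 180, 180].

INTERFACE

Orientations are given as a 3x3 rotation matrix whose columns are the frame's x, y, z axes.
In Python, from cell import robot gives the robot as it stands.
- The arm moves only by the tool carry_out, never from a script. Its argument "moves" is a list of rows, each an object of numbers: "x", "y", "z": the shift along the tool's x, y, z in mm; "wx", "wy", "wz": the turn, a rotation vector about the tool's x, y, z in rad. In form: [{"x": .., "y": .., "z": .., "wx": .., "wy": .., "wz": ..}, ...]. A call has 1 to 10 rows; each row shifts and turns the commanded pose from where the row before left it, along the tool's axes as they then stand; what a row does not reach is not made up. A row lasts 1/8 s, in which the tool goes at most 62.5 mm and 10.7 degrees, less where a joint would pass 70% of its speed; a pose out of reach is approached as far as the arm can. A call with a gripper value outside its range is refused whole. "hand" is the opening, from -1 (shut) to 1 (fully open), set as the call begins (left out, the last holds). The fingers move at their own pace and stop on an object; "newtons" is the grip in N (left out, the last holds). Time passes only in rows, so rows that do not move let the fingers close. It gives the time, the measured TCP pose, the force, the opening and the grip force at its end, in the units of the state.
- robot.get_obs(): the state, without advancing time (a new reading comes with each control period).
- robot.get_image(name): name is "scene" or "top" or "wrist"; returns the picture (480x640x3 uint8, blue, green, red); there is no depth.
- robot.calibration(name): a dict with "mtx" (3x3 intrinsics, pixels), "R" (3x3) and "t" (3): a world point X has camera coordinates R X + t. Camera axes: x right, y down, z forward; pixel columns grow to the right and rows downward; lengths in m; the calibration is good to about 2 mm. A picture is of the moment at which its call begins: read the wrist's pose just before it. calibration takes no time and is no camera call; for the wrist camera it gives the pose at the moment of the call.
- robot.job_done(): hands the job in; it is judged then, once.
The state is a dict: "time": time; "q": joint angles; "qd": joint speeds; "tau": joint torques, N m; "eef_pos": TCP position; "ee_rot": TCP orientation; "contact_force": force on the tool from outside, world axes, zero at the start; "wrist_torque": the same for the moment, N m; "gripper_width": finger opening in m; "grip_force": force on a finger pad.
Only numpy, scipy, OpenCV 4.12 (cv2) and the standard library are available. Lean on these libraries where they do the work, as an engineer would, in place of code of your own. Each camera call takes 0.05 s, during which the arm holds its last target. There are 200 camera calls.

## Working session

There is one attempt and no reset: what is moved stays moved. The work goes in short steps, Python scripts to look and compute and a tool call to move; the robot and the scene stay as the last step left them, time stands still between calls to the robot, and variables do not carry over. Pictures are saved under pics/ and viewed, at most 10 in all, crops included, and the job is handed in when it is done.

Besides the shell and the picture viewer there is one more tool, called after "Call:" as name(argument=value, ...), one argument or row to a line, values as JSON. carry_out: Moves the arm, as the interface text tells. Its arguments: {"type":"object","properties":{"moves":{"type":"array","items":{"type":"object","properties":{"x":{"type":"number"},"y":{"type":"number"},"z":{"type":"number"},"wx":{"type":"number"},"wy":{"type":"number"},"wz":{"type":"number"}}}},"hand":{"type":"number"},"newtons":{"type":"number"}},"required":["moves"]}

```bash
ls; mkdir -p pics
python3 - <<'E'
from cell import robot
import cv2,numpy as np
o=robot.get_obs();print(o['time'],o['eef_pos'],o['ee_rot'])
for n in ['top','scene']:
    cv2.imwrite(f'pics/{n}0.png',robot.get_image(n))
    c=robot.calibration(n);print(n,np.round(c['mtx'],1).tolist(),np.round(c['R'],4).tolist(),np.round(c['t'],4).tolist())
E
```

```text
pics
0.0 [0.13582643 0.55820373 0.23039055] [[-9.71616289e-01  2.36561368e-01 -7.11467592e-04]
 [ 2.36562262e-01  9.71614841e-01 -1.70184657e-03]
 [ 2.88681319e-04 -1.82184823e-03 -9.99998299e-01]]
top [[466.9, 0.0, 317.1], [0.0, 466.9, 244.1], [0.0, 0.0, 1.0]] [[0.0131, -0.9999, -0.0056], [-0.9899, -0.0122, -0.1411], [0.141, 0.0074, -0.99]] [0.009, 0.544, 0.8509]
scene [[464.2, 0.0, 320.3], [0.0, 464.2, 240.0], [0.0, 0.0, 1.0]] [[-0.7393, 0.6734, -0.0085], [0.3916, 0.4195, -0.8189], [-0.5479, -0.6087, -0.5738]] [0.3958, -0.1761, 1.2531]
```

View pics/top0.png

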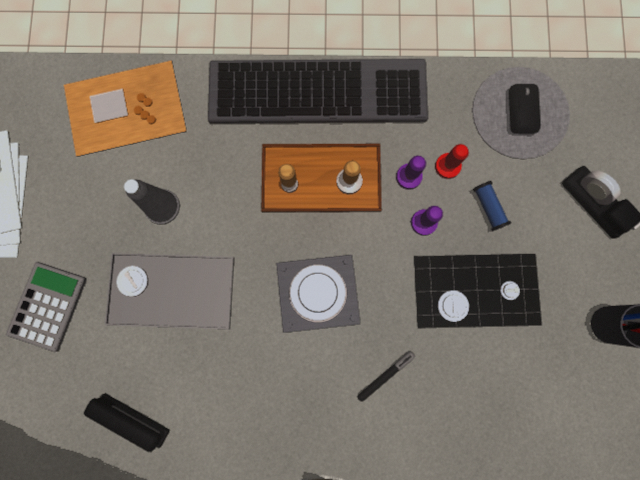

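View pics/scene0.png

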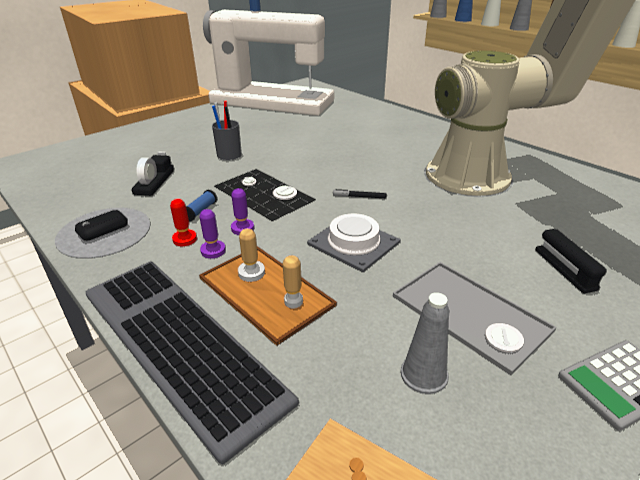

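The top view shows the large badge at (453,305), the mould plate at (318,293), and the large pusher with its foot at (349,180) and handle top at (352,168). The tray is centred at (170,291), with the done badge at (132,281) and the right half free. The scene view agrees.

```bash
cat > h.py <<'E'
import cv2,numpy as np
from cell import robot
def cast(n,px,z,c=None):
    c=c or robot.calibration(n);K,R,t=map(np.array,(c['mtx'],c['R'],c['t']))
    d=R.T@np.linalg.solve(K,[px[0],px[1],1.]);o=-R.T@t
    return o+d*(z-o[2])/d[2]
def blobs(m,box,amin=60):
    x0,y0,x1,y1=box;mm=np.zeros_like(m);mm[y0:y1,x0:x1]=m[y0:y1,x0:x1]
    cs,_=cv2.findContours(mm,cv2.RETR_EXTERNAL,cv2.CHAIN_APPROX_NONE)
    return [c for c in cs if cv2.contourArea(c)>amin]
E
python3 - <<'E'
from h import *
im=cv2.imread('pics/top0.png');hsv=cv2.cvtColor(im,cv2.COLOR_BGR2HSV)
br=((hsv[...,1]<60)&(hsv[...,2]>165)).astype(np.uint8)*255
for nm,box,z in [('badge',(430,280,475,325),.012),('small',(495,275,525,305),.01),('mould_ring',(280,258,355,330),.046),('done',(110,260,155,300),.013)]:
    for c in blobs(br,box):
        e=cv2.fitEllipse(cv2.convexHull(c));print(nm,cv2.contourArea(c),np.round(e[0],1),np.round(e[1],1),np.round(cast('top',e[0],z),4))
wood=((hsv[...,0]>5)&(hsv[...,0]<22)&(hsv[...,1]>110)&(hsv[...,2]>90)).astype(np.uint8)*255
for c in blobs(br,(335,160,365,195),30): print('foot',cv2.contourArea(c),cv2.boundingRect(c))
bd=blobs(wood,(250,135,395,220),500)[0];q=cv2.minAreaRect(bd);print('board',q,cast('top',q[0],.008))
tray=((hsv[...,1]<40)).astype(np.uint8)*255
dark=((hsv[...,2]<60)).astype(np.uint8)*255
# edges for tray: corners clicked approx
for p in [(111,254),(234,258),(231,328),(107,325)]: print('traycorner',cast('top',p,.01))
g=cv2.cvtColor(im,cv2.COLOR_BGR2GRAY)
print(g[293,275:362].tolist())
v=np.hstack([cv2.resize(im[245:341,270:366],(384,384),interpolation=2),cv2.resize(im[135:231,305:401],(384,384),interpolation=2)])
cv2.imwrite('pics/crop1.png',v)
E
```

```text
badge 675.0 [453.2 305.6] [29.2 30.8] [ 0.4314 -0.2472  0.012 ]
small 227.0 [509.7 290.3] [17.  18.2] [ 0.4624 -0.3577  0.01  ]
mould_ring 2331.0 [317.8 292.6] [54.8 55.9] [0.4518 0.0135 0.046 ]
done 669.5 [131.3 280.7] [28.9 30.7] [0.4713 0.3762 0.013 ]
foot 109.5 (337, 174, 26, 18)
board ((322.0, 177.5), (63.0, 116.0), 90.0) [0.68381764 0.00807976 0.008     ]
traycorner [0.52341816 0.42105655 0.01      ]
traycorner [0.51853027 0.17870843 0.01      ]
traycorner [0.38333832 0.17930357 0.01      ]
traycorner [0.38584231 0.41837736 0.01      ]
[120, 124, 123, 103, 70, 87, 86, 88, 87, 89, 89, 91, 91, 81, 107, 168, 193, 195, 195, 193, 194, 194, 165, 104, 147, 194, 193, 194, 195, 193, 195, 194, 194, 194, 194, 196, 195, 195, 195, 194, 195, 195, 194, 194, 195, 195, 195, 195, 194, 194, 194, 194, 195, 195, 194, 193, 193, 193, 194, 194, 194, 157, 123, 184, 194, 194, 193, 194, 193, 191, 177, 134, 80, 90, 89, 88, 88, 90, 90, 89, 87, 82, 100, 120, 119, 119, 121]
```

View pics/crop1.png

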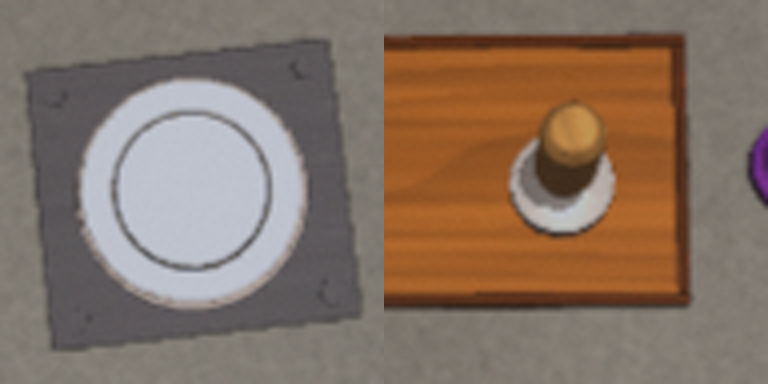

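The mould plate is centred at about px (317.5,292), and the large pusher's handle top is at (352,168). Next I'll square the tool to the world and move toward the badge.

Call:
carry_out(
  moves=[
    {"wz":-0.12},
    {"wz":-0.119},
    {"x":-43,"y":-34},
    {"x":-43,"y":-34},
    {"x":-43,"y":-34},
    {"x":-43,"y":-34},
    {"x":-43,"y":-34},
    {"x":-43,"y":-34},
    {"x":-42,"y":-34},
  ],
  hand=1,
  newtons=40,
)

```text
invalid input at $.moves[0]: expected keys x, y, z, wx, wy, wz
```

Call:
carry_out(
  moves=[
    {"y":-57},
    {"y":-57},
    {"y":-57},
    {"y":-57},
    {"y":-57},
    {"y":-57},
    {"y":-57},
    {"y":-57},
    {"y":-57},
    {"y":-52},
  ],
)

```text
invalid input at $.moves[0]: expected keys x, y, z, wx, wy, wz
```

```bash
cat >> h.py <<'E'
def st():
    o=robot.get_obs();r=np.array(o['ee_rot'])
    print('t',round(o['time'],2),'pos',np.round(np.array(o['eef_pos'])*1e3,1),'R',np.round(r,4).tolist(),'F',np.round(o['contact_force'],1),'w',round(o['gripper_width']*1e3,1),'grip',round(o['grip_force'],1))
def shot(n,f):
    c=robot.calibration(n);im=robot.get_image(n);cv2.imwrite('pics/'+f,im);return im,c
E
python3 - <<'E'
from h import *
st();im,c=shot('wrist','w1.png')
E
```

```text
t 0.1 pos [135.9 558.2 230.5] R [[-0.9716, 0.2365, -0.0006], [0.2365, 0.9716, -0.0016], [0.0002, -0.0017, -1.0]] F [-0.   0.1  0.6] w 85.3 grip 0.0
```

View pics/w1.png

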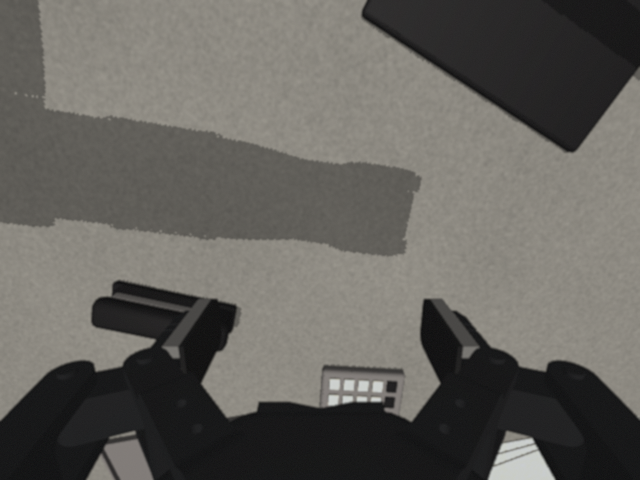

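The moves were refused because every key is needed. The picture shows only the start view, with the fingers at (200,340) and (440,340). I'll resend the moves with all keys.

Call:
carry_out(
  moves=[
    {"x":0,"y":0,"z":0,"wx":0,"wy":0,"wz":-0.12},
    {"x":0,"y":0,"z":0,"wx":0,"wy":0,"wz":-0.119},
    {"x":-43,"y":-34,"z":0,"wx":0,"wy":0,"wz":0},
    {"x":-43,"y":-34,"z":0,"wx":0,"wy":0,"wz":0},
    {"x":-43,"y":-34,"z":0,"wx":0,"wy":0,"wz":0},
    {"x":-43,"y":-34,"z":0,"wx":0,"wy":0,"wz":0},
    {"x":-43,"y":-34,"z":0,"wx":0,"wy":0,"wz":0},
    {"x":-43,"y":-34,"z":0,"wx":0,"wy":0,"wz":0},
    {"x":-42,"y":-34,"z":0,"wx":0,"wy":0,"wz":0},
  ],
  hand=1,
  newtons=40,
)

```text
time: 1.27
eef_pos: [0.4372, 0.3194, 0.2311]
ee_rot: [[-1.0, -0.0, -0.0], [-0.0, 1.0, 0.0], [0.0, 0.0, -1.0]]
contact_force: [1.3, 1.1, 1.0]
gripper_width: 0.0854
grip_force: 0.0
```

Call:
carry_out(
  moves=[
    {"x":0,"y":-57,"z":0,"wx":0,"wy":0,"wz":0},
    {"x":0,"y":-57,"z":0,"wx":0,"wy":0,"wz":0},
    {"x":0,"y":-57,"z":0,"wx":0,"wy":0,"wz":0},
    {"x":0,"y":-57,"z":0,"wx":0,"wy":0,"wz":0},
    {"x":0,"y":-57,"z":0,"wx":0,"wy":0,"wz":0},
  ],
)

```text
time: 1.9
eef_pos: [0.4358, 0.0341, 0.2312]
ee_rot: [[-1.0, -0.0, 0.0], [-0.0, 1.0, 0.0], [-0.0, 0.0, -1.0]]
contact_force: [-0.0, -0.4, -0.2]
gripper_width: 0.0852
grip_force: 0.0
```

Run:
```python
from h import *
st();im,c=shot('wrist','w2.png')
K,R,t=map(np.array,(c['mtx'],c['R'],c['t']));print(-R.T@t,np.round(R,3).tolist())
for n,X in [('plate',(.4525,.0138,.047)),('pusher',(.69,-.05,.1)),('badge',(.4314,-.2472,.012)),('tray',(.452,.24,.003))]:
    p=K@(R@np.array(X)+t);print(n,p[:2]/p[2])
```

```text
t 1.9 pos [435.8  34.1 231.2] R [[-1.0, -0.0004, 0.0003], [-0.0004, 1.0, 0.0001], [-0.0003, 0.0001, -1.0]] F [-0.  -0.4 -0.2] w 85.2 grip 0.0
[0.36319977 0.0341586  0.37351133] [[0.0, 1.0, -0.0], [0.959, -0.0, 0.285], [0.285, -0.0, -0.959]]
plate [299.90164418 233.31048023]
pusher [239.78242836 466.14937322]
badge [ 58.83194038 205.81223392]
tray [504.50524966 222.48439448]
```

View pics/w2.png

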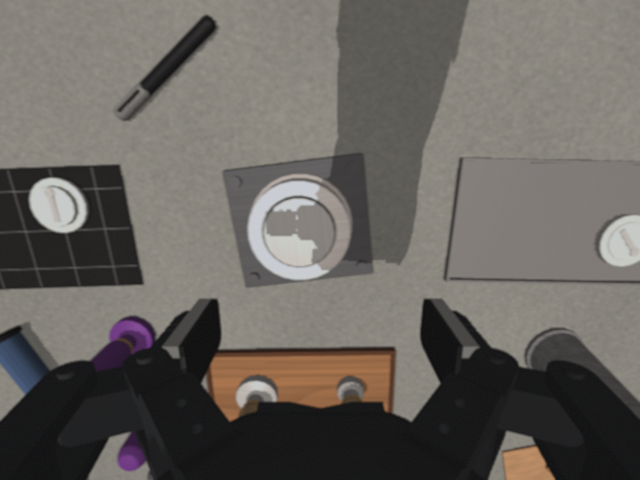

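This one view shows everything: the plate at (300,232), badge at (58,206), tray from (447,158) to (640,282), done badge at (627,240) and the large pusher's foot at (257,393). I'll refine the plate, badge and tray positions from it.

Run:
```python
from h import *
im=cv2.imread('pics/w2.png');c=robot.calibration('wrist');g=cv2.cvtColor(im,cv2.COLOR_BGR2GRAY).astype(float)
def gap(g,ctr,r0,r1):
    P=[]
    for a in np.radians(np.arange(0,360,4)):
        r=np.arange(r0,r1,.5);x=ctr[0]+r*np.cos(a);y=ctr[1]+r*np.sin(a)
        v=cv2.remap(g.astype(np.float32),x.astype(np.float32)[None],y.astype(np.float32)[None],1)[0]
        # darkest relative to smooth background
        k=np.argmin(v-np.minimum(cv2.blur(v[None],(15,1))[0],999));P.append((x[k],y[k]))
    P=np.array(P,np.float32)
    for _ in range(3):
        e=cv2.fitEllipse(P);d=np.abs(np.hypot(*(P-e[0]).T)-np.mean(e[1])/2);P=P[d<3] if (d<3).sum()>20 else P
    return e,len(P)
e,n=gap(g,(300,232),28,44);print('gap wrist',e,n,cast('wrist',e[0],.045,c))
gt=cv2.imread('pics/top0.png',0).astype(float);e,n=gap(gt,(317.6,292.2),15,24);print('gap top',e,n,cast('top',e[0],.045))
hsv=cv2.cvtColor(im,cv2.COLOR_BGR2HSV)
m=((hsv[...,1]<50)&(hsv[...,2]>130)).astype(np.uint8)*255
for b in blobs(m,(22,168,100,242)):
    e=cv2.fitEllipse(cv2.convexHull(b));print('badge',e,cast('wrist',e[0],.012,c),cv2.boundingRect(b))
for p in [(461,158),(446,280)]: print('tray corner',cast('wrist',p,.01,c))
for p in [(121,165),(143,285)]: print('mat corner',cast('wrist',p,.003,c))
b=blobs(m,(230,370,285,405),30)
for q in b: x,y,w,h=cv2.boundingRect(q);print('foot',x,y,w,h,[cast('wrist',(x+w/2-.5,y),.018,c),cast('wrist',(x,y+h/2),.018,c)[1],cast('wrist',(x+w-1,y+h/2),.018,c)[1]])
for p in [(349.2,180)]: print('foot top view',cast('top',p,.018))
print('handle top',cast('top',(352.1,167.9),.106),'foot edges',[cast('top',p,.018) for p in [(336.3,181),(362.5,181),(349.2,193.5)]])
```

```text
gap wrist ((298.5146179199219, 231.366943359375), (69.34722137451172, 72.16297149658203), 98.92768859863281) 90 [0.45106423 0.00562397 0.045     ]
gap top ((317.4889221191406, 292.174072265625), (38.70009994506836, 38.87456130981445), 13.629166603088379) 90 [0.45257584 0.01397564 0.045     ]
badge ((57.513004302978516, 204.81793212890625), (49.61233901977539, 61.597694396972656), 129.16329956054688) [ 0.42895842 -0.25599976  0.012     ] (29, 178, 58, 55)
tray corner [0.38250244 0.17360265 0.01      ]
tray corner [0.51917576 0.17157156 0.01      ]
mat corner [ 0.3879873  -0.18529605  0.003     ]
mat corner [ 0.52706375 -0.18326313  0.003     ]
foot 236 381 41 24 [array([ 0.65039546, -0.05387755,  0.018     ]), np.float64(-0.08014655856334546), np.float64(-0.0297770206275356)]
foot top view [ 0.67640124 -0.04602801  0.018     ]
handle top [ 0.67371648 -0.04576539  0.106     ] foot edges [array([ 0.67405894, -0.02040792,  0.018     ]), array([ 0.67465778, -0.07244807,  0.018     ]), array([ 0.64886838, -0.04612182,  0.018     ])]
```

The arm was still settling when that picture was taken, which explains the roughly 8 mm shift. I'll repeat with a settled shot.

```bash
python3 - <<'E'
s=open('h.py').read()
s+='''
def gap(g,ctr,r0,r1):
    P=[]
    for a in np.radians(np.arange(0,360,4)):
        r=np.arange(r0,r1,.5);x=ctr[0]+r*np.cos(a);y=ctr[1]+r*np.sin(a)
        v=cv2.remap(g.astype(np.float32),x.astype(np.float32)[None],y.astype(np.float32)[None],1)[0]
        k=np.argmin(v-cv2.blur(v[None],(15,1))[0]);P.append((x[k],y[k]))
    P=np.array(P,np.float32)
    for _ in range(3):
        e=cv2.fitEllipse(P);d=np.abs(np.hypot(*(P-e[0]).T)-np.mean(e[1])/2);P=P[d<3]
    return e,len(P)
'''
open('h.py','w').write(s)
E
python3 - <<'E'
from h import *
st();im,c=shot('wrist','w3.png');st();K,R,t=map(np.array,(c['mtx'],c['R'],c['t']))
def proj(X): p=K@(R@np.array(X)+t);return p[:2]/p[2]
p=proj((.4522,.0138,.045));e,n=gap(cv2.cvtColor(im,6),p,28,44);print('gap',p,e,n,cast('wrist',e[0],.045,c))
hsv=cv2.cvtColor(im,cv2.COLOR_BGR2HSV);m=((hsv[...,1]<50)&(hsv[...,2]>130)).astype(np.uint8)*255
p=proj((.4314,-.2472,.012)).astype(int)
for b in blobs(m,(max(p[0]-38,0),p[1]-38,p[0]+38,p[1]+38)):
    e=cv2.fitEllipse(cv2.convexHull(b));x,y,w,h=cv2.boundingRect(b);print('badge',p,e,cast('wrist',e[0],.012,c),(x,y,w,h),cast('wrist',(x+w/2-.5,y+h/2-.5),.011,c))
p=proj((.676,-.046,.018)).astype(int);print(p)
for q in blobs(m,(p[0]-30,p[1]-30,p[0]+30,p[1]+12),30): x,y,w,h=cv2.boundingRect(q);print('foot',x,y,w,h,cast('wrist',(x+w/2-.5,y),.018,c),cast('wrist',(x,y+h/2),.018,c)[1],cast('wrist',(x+w-1,y+h/2),.018,c)[1])
E
```

```text
t 1.95 pos [436.   28.3 231.1] R [[-1.0, 0.0056, -0.0002], [0.0056, 1.0, -0.0042], [0.0001, -0.0042, -1.0]] F [-0.4 -3.7  0.4] w 85.3 grip 0.0
t 2.0 pos [436.1  31.2 231.2] R [[-1.0, 0.0073, -0.0001], [0.0073, 1.0, -0.0014], [0.0001, -0.0014, -1.0]] F [ 0.1  0.7 -0.2] w 85.3 grip 0.0
gap [306.71598785 232.42568799] ((306.6534118652344, 231.3773956298828), (69.47466278076172, 72.1436538696289), 95.5243148803711) 90 [0.45111532 0.01375647 0.045     ]
badge [ 66 207] ((66.00941467285156, 206.02044677734375), (49.4471321105957, 60.867218017578125), 130.46902465820312) [ 0.43031858 -0.24709391  0.012     ] (38, 179, 57, 55) [ 0.43048104 -0.24786415  0.011     ]
[263 398]
foot 244 381 40 27 [ 0.65041829 -0.04454728  0.018     ] -0.07022658109865497 -0.021054031059524532
```

Call:
carry_out(
  moves=[
    {"x":1,"y":-46,"z":10,"wx":0,"wy":0,"wz":0.007},
    {"x":1,"y":-46,"z":20,"wx":0,"wy":0,"wz":0},
    {"x":1,"y":-46,"z":25,"wx":0,"wy":0,"wz":0},
    {"x":1,"y":-46,"z":25,"wx":0,"wy":0,"wz":0},
    {"x":1,"y":-46,"z":25,"wx":0,"wy":0,"wz":0},
    {"x":0,"y":-35,"z":25,"wx":0,"wy":0,"wz":0},
    {"x":0,"y":-14,"z":10,"wx":0,"wy":0,"wz":0},
    {"x":0,"y":0,"z":0,"wx":0,"wy":0,"wz":0},
    {"x":0,"y":0,"z":0,"wx":0,"wy":0,"wz":0},
    {"x":0,"y":0,"z":0,"wx":0,"wy":0,"wz":0},
  ],
)

```text
time: 3.25
eef_pos: [0.4302, -0.2423, 0.0922]
ee_rot: [[-1.0, 0.005, 0.001], [0.005, 1.0, -0.001], [-0.001, -0.001, -1.0]]
contact_force: [-0.4, 0.9, 0.5]
gripper_width: 0.0853
grip_force: 0.0
```

Run:
```python
from h import *
st();im,c=shot('wrist','w4.png');st();K,R,t=map(np.array,(c['mtx'],c['R'],c['t']))
def proj(X): p=K@(R@np.array(X)+t);return p[:2]/p[2]
hsv=cv2.cvtColor(im,cv2.COLOR_BGR2HSV);m=((hsv[...,1]<50)&(hsv[...,2]>110)).astype(np.uint8)*255
p=proj((.4305,-.2473,.012)).astype(int)
for b in blobs(m,(p[0]-70,p[1]-70,p[0]+70,p[1]+70),300):
    e=cv2.fitEllipse(cv2.convexHull(b));print('badge',p,e,cast('wrist',e[0],.011,c))
```

```text
t 3.25 pos [ 430.2 -242.3   92.2] R [[-1.0, 0.0051, 0.0012], [0.0051, 1.0, -0.0006], [-0.0012, -0.0006, -1.0]] F [-0.4  0.9  0.5] w 85.3 grip 0.0
t 3.3 pos [ 430.2 -242.5   92.2] R [[-1.0, 0.0052, 0.0012], [0.0052, 1.0, -0.0007], [-0.0012, -0.0007, -1.0]] F [-1.1  0.3  0.4] w 85.5 grip 0.0
badge [313 250] ((298.19268798828125, 244.09088134765625), (95.61632537841797, 116.3556900024414), 106.51510620117188) [ 0.42639886 -0.2575028   0.011     ]
badge [313 250] ((158.40115356445312, 188.6182861328125), (13.813922882080078, 496.7961120605469), 88.5614013671875) [ 0.38784823 -0.34822753  0.011     ]
```

View pics/w4.png

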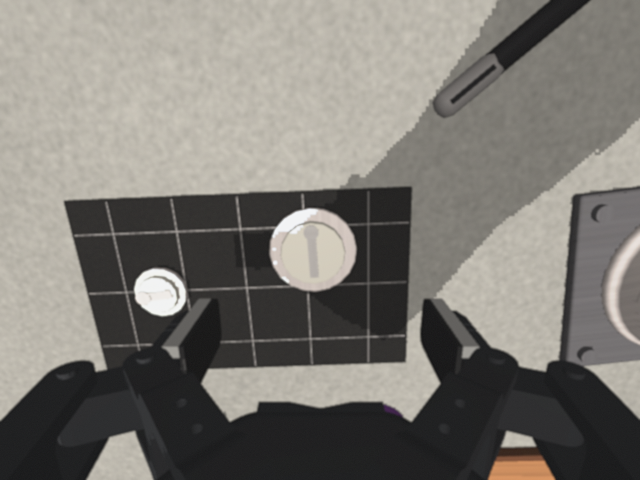

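The badge centre is at (313,249), where predicted. I'll pre-shape the fingers and descend, then probe gently for mat contact.

Call:
carry_out(
  moves=[
    {"x":0,"y":-5,"z":15,"wx":0,"wy":0,"wz":0.005},
    {"x":0,"y":0,"z":15,"wx":0,"wy":0,"wz":0},
    {"x":0,"y":0,"z":15,"wx":0,"wy":0,"wz":0},
    {"x":0,"y":0,"z":15,"wx":0,"wy":0,"wz":0},
    {"x":0,"y":0,"z":15,"wx":0,"wy":0,"wz":0},
    {"x":0,"y":0,"z":9,"wx":0,"wy":0,"wz":0},
    {"x":0,"y":0,"z":4,"wx":0,"wy":0,"wz":0},
    {"x":0,"y":0,"z":1,"wx":0,"wy":0,"wz":0},
    {"x":0,"y":0,"z":1,"wx":0,"wy":0,"wz":0},
    {"x":0,"y":0,"z":0,"wx":0,"wy":0,"wz":0},
  ],
  hand=0.6,
)

```text
time: 4.55
eef_pos: [0.4298, -0.2484, 0.0016]
ee_rot: [[-1.0, 0.012, 0.001], [0.012, 1.0, -0.0], [-0.001, -0.0, -1.0]]
contact_force: [-1.0, -0.9, 0.3]
gripper_width: 0.068
grip_force: 0.0
```

Call:
carry_out(
  moves=[
    {"x":0,"y":0,"z":0.5,"wx":0,"wy":0,"wz":0},
    {"x":0,"y":0,"z":0.5,"wx":0,"wy":0,"wz":0},
  ],
)

```text
time: 4.8
eef_pos: [0.4296, -0.2483, 0.0004]
ee_rot: [[-1.0, 0.012, 0.0], [0.012, 1.0, -0.0], [-0.0, -0.0, -1.0]]
contact_force: [-0.3, -0.2, -0.2]
gripper_width: 0.0679
grip_force: 0.0
```

Call:
carry_out(
  moves=[
    {"x":0,"y":0,"z":0.5,"wx":0,"wy":0,"wz":0},
    {"x":0,"y":0,"z":0.5,"wx":0,"wy":0,"wz":0},
  ],
)

```text
time: 5.05
eef_pos: [0.4295, -0.2482, -0.0008]
ee_rot: [[-1.0, 0.012, 0.0], [0.012, 1.0, 0.0], [-0.0, 0.0, -1.0]]
contact_force: [0.4, -0.8, 1.1]
gripper_width: 0.0685
grip_force: 0.0
```

Call:
carry_out(
  moves=[
    {"x":0,"y":0,"z":0.5,"wx":0,"wy":0,"wz":0},
    {"x":0,"y":0,"z":0.5,"wx":0,"wy":0,"wz":0},
  ],
)

```text
time: 5.3
eef_pos: [0.4295, -0.2482, -0.0018]
ee_rot: [[-1.0, 0.012, 0.0], [0.012, 1.0, 0.0], [-0.0, 0.0, -1.0]]
contact_force: [0.3, 0.3, -0.5]
gripper_width: 0.0686
grip_force: 0.0
```

Call:
carry_out(
  moves=[
    {"x":0,"y":0,"z":-1,"wx":0,"wy":0,"wz":0},
    {"x":0,"y":0,"z":0,"wx":0,"wy":0,"wz":0},
    {"x":0,"y":0,"z":0,"wx":0,"wy":0,"wz":0},
    {"x":0,"y":0,"z":0,"wx":0,"wy":0,"wz":0},
    {"x":0,"y":0,"z":0,"wx":0,"wy":0,"wz":0},
  ],
  hand=-0.2,
  newtons=35,
)

```text
time: 5.92
eef_pos: [0.4295, -0.2481, -0.0008]
ee_rot: [[-1.0, 0.012, -0.0], [0.012, 1.0, 0.0], [0.0, 0.0, -1.0]]
contact_force: [-0.1, -0.9, 0.1]
gripper_width: 0.0584
grip_force: 37.5
```

Call:
carry_out(
  moves=[
    {"x":0,"y":0,"z":-10,"wx":0,"wy":0,"wz":0},
    {"x":0,"y":0,"z":-30,"wx":0,"wy":0,"wz":0},
    {"x":0,"y":0,"z":-40,"wx":0,"wy":0,"wz":-0.012},
    {"x":-4,"y":40,"z":-20,"wx":0,"wy":0,"wz":0},
    {"x":-4,"y":45,"z":0,"wx":0,"wy":0,"wz":0},
    {"x":-4,"y":50,"z":0,"wx":0,"wy":0,"wz":0},
    {"x":-4,"y":50,"z":0,"wx":0,"wy":0,"wz":0},
    {"x":-4,"y":45,"z":0,"wx":0,"wy":0,"wz":0},
    {"x":-2,"y":25,"z":0,"wx":0,"wy":0,"wz":0},
    {"x":0,"y":7,"z":0,"wx":0,"wy":0,"wz":0},
  ],
)

```text
time: 7.18
eef_pos: [0.4515, 0.0151, 0.0999]
ee_rot: [[-1.0, -0.003, 0.001], [-0.003, 1.0, -0.0], [-0.001, -0.0, -1.0]]
contact_force: [-0.9, -0.3, -0.1]
gripper_width: 0.058
grip_force: 37.8
```

Call:
carry_out(
  moves=[
    {"x":0,"y":0,"z":0,"wx":0,"wy":0,"wz":0},
    {"x":0,"y":0,"z":0,"wx":0,"wy":0,"wz":0},
    {"x":0,"y":0,"z":0,"wx":0,"wy":0,"wz":0},
  ],
)

```text
time: 7.55
eef_pos: [0.4515, 0.0129, 0.0993]
ee_rot: [[-1.0, 0.001, 0.0], [0.001, 1.0, -0.0], [-0.0, -0.0, -1.0]]
contact_force: [-0.1, 0.7, -1.4]
gripper_width: 0.0582
grip_force: 37.8
```

Run:
```python
from h import *
st();im,c=shot('wrist','w5.png')
K,R,t=map(np.array,(c['mtx'],c['R'],c['t']))
def proj(X): p=K@(R@np.array(X)+t);return np.round(p[:2]/p[2])
p=np.array(robot.get_obs()['eef_pos']);print([proj(p+[0.0008,0,z]) for z in (0,.013,.02)],proj((.452,.0138,.045)))
```

```text
t 7.55 pos [451.5  12.9  99.3] R [[-1.0, 0.0014, 0.0], [0.0014, 1.0, -0.0], [-0.0, -0.0, -1.0]] F [-0.1  0.7 -1.4] w 58.2 grip 37.8
[array([320., 305.]), array([320., 319.]), array([320., 328.])] [322. 264.]
```

View pics/w5.png

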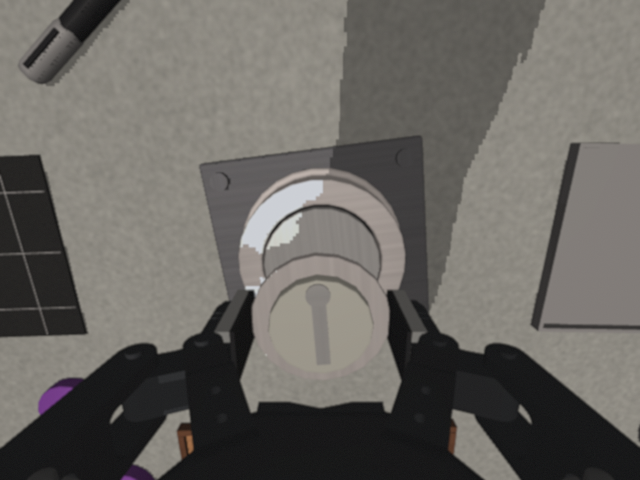

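The badge is held level, centred at (321,317), with the plate centre at about (322,264) below it. I'll lower and release it.

Call:
carry_out(
  moves=[
    {"x":0,"y":0.7,"z":15,"wx":0,"wy":0,"wz":0},
    {"x":0,"y":0,"z":15,"wx":0,"wy":0,"wz":0},
    {"x":0,"y":0,"z":13,"wx":0,"wy":0,"wz":0},
    {"x":0,"y":0,"z":7,"wx":0,"wy":0,"wz":0},
    {"x":0,"y":0,"z":4,"wx":0,"wy":0,"wz":0},
    {"x":0,"y":0,"z":1.4,"wx":0,"wy":0,"wz":0},
    {"x":0,"y":0,"z":0,"wx":0,"wy":0,"wz":0},
    {"x":0,"y":0,"z":0,"wx":0,"wy":0,"wz":0},
    {"x":0,"y":0,"z":0,"wx":0,"wy":0,"wz":0},
  ],
)

```text
time: 8.72
eef_pos: [0.4517, 0.0145, 0.0441]
ee_rot: [[-1.0, -0.0, 0.001], [-0.0, 1.0, 0.0], [-0.001, 0.0, -1.0]]
contact_force: [0.7, -0.1, -1.0]
gripper_width: 0.0585
grip_force: 37.8
```

Call:
carry_out(
  moves=[
    {"x":0,"y":0,"z":0.3,"wx":0,"wy":0,"wz":0},
    {"x":0,"y":0,"z":0,"wx":0,"wy":0,"wz":0},
  ],
)

```text
time: 8.98
eef_pos: [0.4515, 0.0145, 0.0436]
ee_rot: [[-1.0, -0.0, 0.0], [-0.0, 1.0, 0.0], [-0.0, 0.0, -1.0]]
contact_force: [0.1, 0.1, -1.4]
gripper_width: 0.0583
grip_force: 37.8
```

Call:
carry_out(
  moves=[
    {"x":0,"y":-0.8,"z":0.3,"wx":0,"wy":0,"wz":0},
    {"x":0,"y":0,"z":0,"wx":0,"wy":0,"wz":0},
  ],
)

```text
time: 9.22
eef_pos: [0.4515, 0.0137, 0.0432]
ee_rot: [[-1.0, -0.0, -0.0], [-0.0, 1.0, 0.0], [0.0, 0.0, -1.0]]
contact_force: [-0.1, 0.4, -1.0]
gripper_width: 0.0581
grip_force: 37.8
```

Call:
carry_out(
  moves=[
    {"x":0,"y":0,"z":0,"wx":0,"wy":0,"wz":0},
    {"x":0,"y":0,"z":0,"wx":0,"wy":0,"wz":0},
    {"x":0,"y":0,"z":0,"wx":0,"wy":0,"wz":0},
  ],
  hand=0.65,
)

```text
time: 9.6
eef_pos: [0.4515, 0.0137, 0.0433]
ee_rot: [[-1.0, -0.0, 0.0], [-0.0, 1.0, 0.0], [-0.0, 0.0, -1.0]]
contact_force: [-0.8, 0.2, -0.0]
gripper_width: 0.0703
grip_force: 0.0
```

Call:
carry_out(
  moves=[
    {"x":0,"y":0,"z":-15,"wx":0,"wy":0,"wz":0},
    {"x":0,"y":0,"z":-35,"wx":0,"wy":0,"wz":0},
    {"x":0,"y":0,"z":-50,"wx":0,"wy":0,"wz":0},
    {"x":0,"y":0,"z":-10,"wx":0,"wy":0,"wz":0},
    {"x":0,"y":0,"z":0,"wx":0,"wy":0,"wz":0},
    {"x":0,"y":0,"z":0,"wx":0,"wy":0,"wz":0},
    {"x":0,"y":0,"z":0,"wx":0,"wy":0,"wz":0},
  ],
  hand=1,
)

```text
time: 10.48
eef_pos: [0.4504, 0.0139, 0.1518]
ee_rot: [[-1.0, -0.0, -0.003], [-0.0, 1.0, 0.001], [0.003, 0.001, -1.0]]
contact_force: [-0.0, 1.9, 0.5]
gripper_width: 0.0855
grip_force: 0.0
```

Run:
```python
from h import *
st();im,c=shot('wrist','w6.png');tp,_=shot('top','top6.png')
a=cv2.resize(im[150:330,220:420],(600,540),interpolation=2);b=cv2.resize(tp[260:325,285:352],(200,194),interpolation=2)
v=np.zeros((540,800,3),np.uint8);v[:,:600]=a;v[:194,600:]=b;cv2.imwrite('pics/crop6.png',v)
K,R,t=map(np.array,(c['mtx'],c['R'],c['t']))
def proj(X): p=K@(R@np.array(X)+t);return p[:2]/p[2]
print(proj((.4515,.0138,.047)),proj((.4515,.0138,.056)))
```

```text
t 10.47 pos [450.4  13.9 151.8] R [[-1.0, -0.0002, -0.0028], [-0.0002, 1.0, 0.0005], [0.0028, 0.0005, -1.0]] F [-0.   1.9  0.5] w 85.5 grip 0.0
[320.10906753 241.38180337] [320.1056333  244.86661157]
```

View pics/crop6.png

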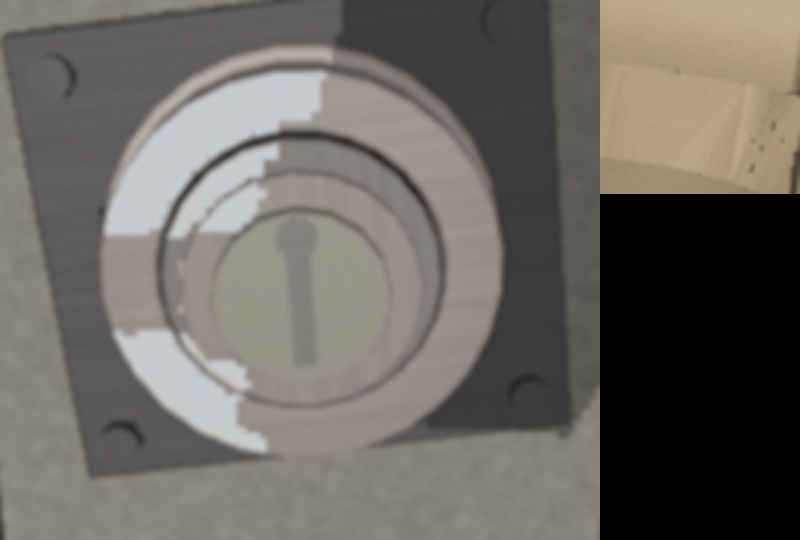

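The badge lies on the plate, rim centre about (321,246) against the plate centre at about (320,240) in the wrist image, so it is within roughly 1 mm of the middle. Now the pusher.

Call:
carry_out(
  moves=[
    {"x":-20,"y":-5,"z":-25,"wx":0,"wy":0,"wz":0},
    {"x":-45,"y":-12,"z":-15,"wx":0,"wy":0,"wz":0},
    {"x":-50,"y":-13,"z":0,"wx":0,"wy":0,"wz":0},
    {"x":-50,"y":-13,"z":0,"wx":0,"wy":0,"wz":0},
    {"x":-40,"y":-11,"z":0,"wx":0,"wy":0,"wz":0},
    {"x":-19,"y":-5,"z":0,"wx":0,"wy":0,"wz":0},
    {"x":0,"y":0,"z":0,"wx":0,"wy":0,"wz":0},
    {"x":0,"y":0,"z":0,"wx":0,"wy":0,"wz":0},
    {"x":0,"y":0,"z":0,"wx":0,"wy":0,"wz":0},
  ],
)

```text
time: 11.7
eef_pos: [0.6746, -0.0448, 0.1935]
ee_rot: [[-1.0, -0.0, -0.0], [-0.0, 1.0, 0.0], [0.0, 0.0, -1.0]]
contact_force: [0.6, 0.1, -0.1]
gripper_width: 0.085
grip_force: 0.0
```

Run:
```python
from h import *
st();im,c=shot('wrist','w7.png')
K,R,t=map(np.array,(c['mtx'],c['R'],c['t']))
def proj(X): p=K@(R@np.array(X)+t);return np.round(p[:2]/p[2],1)
print(proj((.6757,-.0456,.106)),proj((.6757,-.0456,.018)),proj((.6757-.026,-.0456,.018)))
cv2.imwrite('pics/crop7.png',cv2.resize(im[180:480,180:460],None,fx=2,fy=2))
```

```text
t 11.7 pos [674.6 -44.8 193.5] R [[-1.0, -0.0005, -0.0004], [-0.0005, 1.0, 0.0002], [0.0004, 0.0002, -1.0]] F [ 0.6  0.1 -0.1] w 85.0 grip 0.0
[319.2 248.1] [319.5 220. ] [319.4 192.9]
```

View pics/crop7.png

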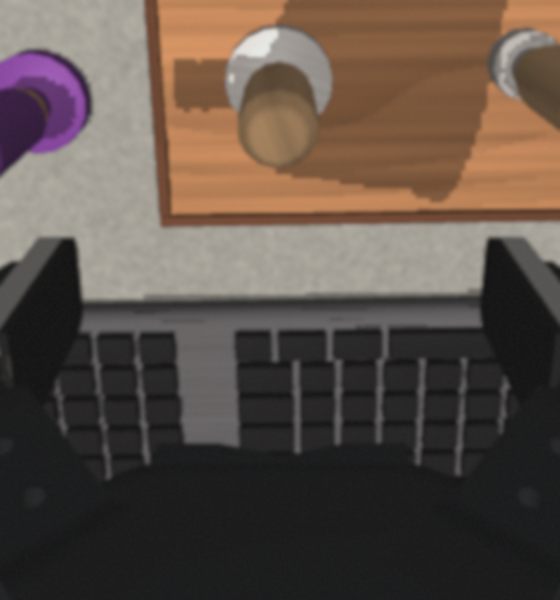

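The handle top is at about (319,246) and the foot centre column at 319.5, so the alignment is good. I'll descend and grip the handle.

Call:
carry_out(
  moves=[
    {"x":-0.4,"y":-0.9,"z":20,"wx":0,"wy":0,"wz":0},
    {"x":0,"y":0,"z":30,"wx":0,"wy":0,"wz":0},
    {"x":0,"y":0,"z":30,"wx":0,"wy":0,"wz":0},
    {"x":0,"y":0,"z":30,"wx":0,"wy":0,"wz":0},
    {"x":0,"y":0,"z":20,"wx":0,"wy":0,"wz":0},
    {"x":0,"y":0,"z":10,"wx":0,"wy":0,"wz":0},
    {"x":0,"y":0,"z":0,"wx":0,"wy":0,"wz":0},
    {"x":0,"y":0,"z":0,"wx":0,"wy":0,"wz":0},
    {"x":0,"y":0,"z":0,"wx":0,"wy":0,"wz":0},
  ],
)

```text
time: 12.88
eef_pos: [0.6767, -0.0462, 0.0545]
ee_rot: [[-1.0, -0.0, 0.002], [-0.0, 1.0, -0.0], [-0.002, -0.0, -1.0]]
contact_force: [-0.1, -0.7, 0.4]
gripper_width: 0.0857
grip_force: 0.0
```

Call:
carry_out(
  moves=[
    {"x":0,"y":0,"z":0,"wx":0,"wy":0,"wz":0},
    {"x":0,"y":0,"z":0,"wx":0,"wy":0,"wz":0},
    {"x":0,"y":0,"z":0,"wx":0,"wy":0,"wz":0},
    {"x":0,"y":0,"z":0,"wx":0,"wy":0,"wz":0},
    {"x":0,"y":0,"z":0,"wx":0,"wy":0,"wz":0},
    {"x":0,"y":0,"z":0,"wx":0,"wy":0,"wz":0},
  ],
  hand=-0.7,
  newtons=90,
)

```text
time: 13.62
eef_pos: [0.6762, -0.0462, 0.0536]
ee_rot: [[-1.0, -0.0, 0.001], [-0.0, 1.0, 0.0], [-0.001, 0.0, -1.0]]
contact_force: [-0.3, -0.5, 2.3]
gripper_width: 0.0293
grip_force: 88.8
```

Call:
carry_out(
  moves=[
    {"x":0,"y":0,"z":-10,"wx":0,"wy":0,"wz":0},
    {"x":0,"y":0,"z":-30,"wx":0,"wy":0,"wz":0},
    {"x":0,"y":0,"z":-40,"wx":0,"wy":0,"wz":0},
    {"x":25,"y":7,"z":-5,"wx":0,"wy":0,"wz":0},
    {"x":40,"y":11,"z":0,"wx":0,"wy":0,"wz":0},
    {"x":45,"y":12,"z":0,"wx":0,"wy":0,"wz":0},
    {"x":45,"y":12,"z":0,"wx":0,"wy":0,"wz":0},
    {"x":40,"y":11,"z":0,"wx":0,"wy":0,"wz":0},
    {"x":22,"y":6,"z":0,"wx":0,"wy":0,"wz":0},
    {"x":7,"y":1.4,"z":0,"wx":0,"wy":0,"wz":0},
  ],
)

```text
time: 14.88
eef_pos: [0.4501, 0.0147, 0.1383]
ee_rot: [[-1.0, -0.001, -0.001], [-0.001, 1.0, 0.0], [0.001, 0.0, -1.0]]
contact_force: [-0.2, -0.7, -3.1]
gripper_width: 0.0293
grip_force: 89.1
```

Call:
carry_out(
  moves=[
    {"x":0,"y":0,"z":5,"wx":0,"wy":0,"wz":0},
    {"x":0,"y":0,"z":5,"wx":0,"wy":0,"wz":0},
    {"x":0,"y":0,"z":0,"wx":0,"wy":0,"wz":0},
    {"x":0,"y":0,"z":0,"wx":0,"wy":0,"wz":0},
    {"x":0,"y":0,"z":0,"wx":0,"wy":0,"wz":0},
  ],
)

```text
time: 15.5
eef_pos: [0.4521, 0.0141, 0.1283]
ee_rot: [[-1.0, -0.0, 0.0], [-0.0, 1.0, 0.0], [-0.0, 0.0, -1.0]]
contact_force: [-0.4, -0.2, -2.9]
gripper_width: 0.0293
grip_force: 89.1
```

Run:
```python
from h import *
st();im,c=shot('scene','s8.png');w,cw=shot('wrist','w8.png');t,ct=shot('top','t8.png')
K,R,tt=map(np.array,(c['mtx'],c['R'],c['t']));p=K@(R@np.array((.4515,.014,.075))+tt);p=(p[:2]/p[2]).astype(int);print(p)
a=cv2.resize(im[p[1]-75:p[1]+75,p[0]-75:p[0]+75],(500,500),interpolation=2)
b=cv2.resize(w[200:480,200:440],(300,350));v=np.zeros((500,800,3),np.uint8);v[:,:500]=a;v[:350,500:]=b
cv2.imwrite('pics/crop8.png',v)
```

```text
t 15.5 pos [452.1  14.1 128.3] R [[-1.0, -0.0001, 0.0], [-0.0001, 1.0, 0.0001], [-0.0, 0.0001, -1.0]] F [-0.4 -0.2 -2.9] w 29.3 grip 89.1
[354 213]
```

View pics/crop8.png

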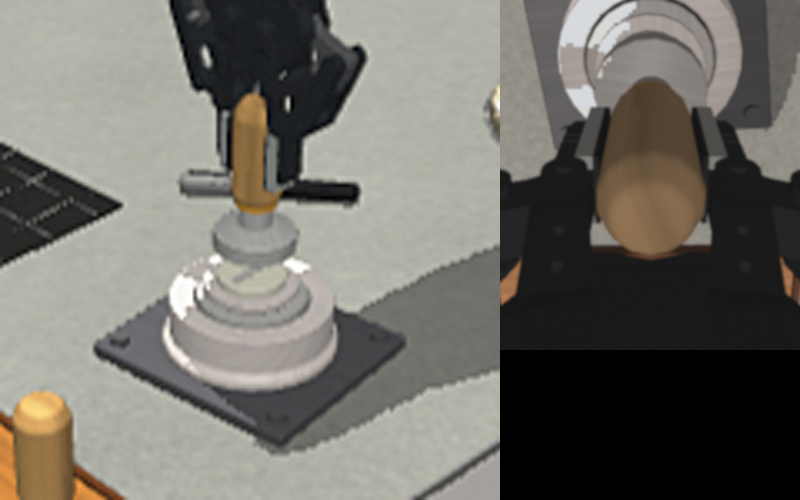

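The pusher is held upright, its foot centred over the badge (left crop, foot at about (255,240), badge at (250,280)). I'll press down slowly.

Call:
carry_out(
  moves=[
    {"x":0,"y":0,"z":8,"wx":0,"wy":0,"wz":0},
    {"x":0,"y":0,"z":6,"wx":0,"wy":0,"wz":0},
    {"x":0,"y":0,"z":3,"wx":0,"wy":0,"wz":0},
    {"x":0,"y":0,"z":2,"wx":0,"wy":0,"wz":0},
    {"x":0,"y":0,"z":2,"wx":0,"wy":0,"wz":0},
    {"x":0,"y":0,"z":2,"wx":0,"wy":0,"wz":0},
    {"x":0,"y":0,"z":2,"wx":0,"wy":0,"wz":0},
    {"x":0,"y":0,"z":2,"wx":0,"wy":0,"wz":0},
    {"x":0,"y":0,"z":2,"wx":0,"wy":0,"wz":0},
    {"x":0,"y":0,"z":0,"wx":0,"wy":0,"wz":0},
  ],
)

```text
time: 16.9
eef_pos: [0.4519, 0.0143, 0.0993]
ee_rot: [[-1.0, -0.0, 0.0], [-0.0, 1.0, 0.0], [-0.0, 0.0, -1.0]]
contact_force: [-2.4, 0.6, 3.9]
gripper_width: 0.0293
grip_force: 89.0
```

Call:
carry_out(
  moves=[
    {"x":0,"y":0,"z":2,"wx":0,"wy":0,"wz":0},
    {"x":0,"y":0,"z":2,"wx":0,"wy":0,"wz":0},
    {"x":0,"y":0,"z":1.5,"wx":0,"wy":0,"wz":0},
    {"x":0,"y":0,"z":1,"wx":0,"wy":0,"wz":0},
    {"x":0,"y":0,"z":0,"wx":0,"wy":0,"wz":0},
  ],
)

```text
time: 17.52
eef_pos: [0.452, 0.0143, 0.093]
ee_rot: [[-1.0, -0.0, 0.0], [-0.0, 1.0, 0.0], [-0.0, 0.0, -1.0]]
contact_force: [-3.2, 0.4, 6.4]
gripper_width: 0.0297
grip_force: 89.2
```

Call:
carry_out(
  moves=[
    {"x":0,"y":0,"z":1,"wx":0,"wy":0,"wz":0},
    {"x":0,"y":0,"z":1,"wx":0,"wy":0,"wz":0},
    {"x":0,"y":0,"z":0,"wx":0,"wy":0,"wz":0},
  ],
)

```text
time: 17.9
eef_pos: [0.452, 0.0143, 0.0911]
ee_rot: [[-1.0, -0.0, 0.0], [-0.0, 1.0, 0.0], [-0.0, 0.0, -1.0]]
contact_force: [-3.9, 1.3, 6.8]
gripper_width: 0.0292
grip_force: 89.1
```

Call:
carry_out(
  moves=[
    {"x":0.4,"y":0,"z":0.5,"wx":0,"wy":0,"wz":0},
    {"x":0,"y":0,"z":0,"wx":0,"wy":0,"wz":0},
  ],
)

```text
time: 18.15
eef_pos: [0.4519, 0.0142, 0.0907]
ee_rot: [[-1.0, -0.0, 0.001], [-0.0, 1.0, 0.0], [-0.001, 0.0, -1.0]]
contact_force: [-3.3, 0.9, 7.7]
gripper_width: 0.0292
grip_force: 89.1
```

Run:
```python
from h import *
st();print(np.round(robot.get_obs()['wrist_torque'],3))
```

```text
t 18.15 pos [451.9  14.2  90.7] R [[-1.0, -0.0002, 0.001], [-0.0002, 1.0, 0.0001], [-0.001, 0.0001, -1.0]] F [-3.3  0.9  7.7] w 29.2 grip 89.1
[0.289 0.856 0.039]
```

Call:
carry_out(
  moves=[
    {"x":0.6,"y":0.2,"z":1,"wx":0,"wy":0,"wz":0},
    {"x":0,"y":0,"z":1,"wx":0,"wy":0,"wz":0},
    {"x":0,"y":0,"z":0,"wx":0,"wy":0,"wz":0},
  ],
)

```text
time: 18.52
eef_pos: [0.4517, 0.0143, 0.0889]
ee_rot: [[-1.0, -0.0, 0.002], [-0.0, 1.0, -0.0], [-0.002, -0.0, -1.0]]
contact_force: [-2.0, 2.1, 7.2]
gripper_width: 0.0291
grip_force: 89.2
```

Call:
carry_out(
  moves=[
    {"x":0,"y":0,"z":1,"wx":0,"wy":0,"wz":0},
    {"x":0,"y":0,"z":1,"wx":0,"wy":0,"wz":0},
    {"x":0,"y":0,"z":0,"wx":0,"wy":0,"wz":0},
  ],
)

```text
time: 18.9
eef_pos: [0.4521, 0.0143, 0.0882]
ee_rot: [[-1.0, -0.0, 0.003], [-0.0, 1.0, -0.0], [-0.003, -0.0, -1.0]]
contact_force: [-6.3, 1.1, 18.4]
gripper_width: 0.0294
grip_force: 90.6
```

Call:
carry_out(
  moves=[
    {"x":0.5,"y":0,"z":0.5,"wx":0,"wy":0.004,"wz":0},
    {"x":0,"y":0,"z":0,"wx":0,"wy":0,"wz":0},
    {"x":0,"y":0,"z":0,"wx":0,"wy":0,"wz":0},
  ],
)

```text
time: 19.27
eef_pos: [0.4522, 0.0142, 0.0882]
ee_rot: [[-1.0, -0.0, 0.0], [-0.0, 1.0, -0.0], [-0.0, -0.0, -1.0]]
contact_force: [-5.3, 1.2, 21.3]
gripper_width: 0.0295
grip_force: 90.5
```

Call:
carry_out(
  moves=[
    {"x":0,"y":0,"z":0.5,"wx":0,"wy":0,"wz":0},
    {"x":0,"y":0,"z":0,"wx":0,"wy":0,"wz":0},
    {"x":0,"y":0,"z":0,"wx":0,"wy":0,"wz":0},
    {"x":0,"y":0,"z":0,"wx":0,"wy":0,"wz":0},
  ],
)

```text
time: 19.77
eef_pos: [0.4523, 0.0142, 0.0881]
ee_rot: [[-1.0, -0.0, 0.001], [-0.0, 1.0, -0.001], [-0.001, -0.001, -1.0]]
contact_force: [-6.2, 1.4, 24.2]
gripper_width: 0.0295
grip_force: 90.9
```

Run:
```python
from h import *
st();print(np.round(robot.get_obs()['wrist_torque'],3))
```

```text
t 19.77 pos [452.3  14.2  88.1] R [[-1.0, -0.0003, 0.0009], [-0.0003, 1.0, -0.0005], [-0.0009, -0.0005, -1.0]] F [-6.2  1.4 24.2] w 29.5 grip 90.9
[ 0.376  1.662 -0.   ]
```

Call:
carry_out(
  moves=[
    {"x":0,"y":0,"z":0.3,"wx":0,"wy":0,"wz":0},
    {"x":0,"y":0,"z":0,"wx":0,"wy":0,"wz":0},
    {"x":0,"y":0,"z":0,"wx":0,"wy":0,"wz":0},
    {"x":0,"y":0,"z":0,"wx":0,"wy":0,"wz":0},
    {"x":0,"y":0,"z":0,"wx":0,"wy":0,"wz":0},
    {"x":0,"y":0,"z":0,"wx":0,"wy":0,"wz":0},
    {"x":0,"y":0,"z":0,"wx":0,"wy":0,"wz":0},
    {"x":0,"y":0,"z":0,"wx":0,"wy":0,"wz":0},
  ],
)

```text
time: 20.78
eef_pos: [0.4524, 0.0143, 0.088]
ee_rot: [[-1.0, -0.0, 0.001], [-0.0, 1.0, -0.001], [-0.001, -0.001, -1.0]]
contact_force: [-6.8, 1.2, 27.4]
gripper_width: 0.0292
grip_force: 91.0
```

Call:
carry_out(
  moves=[
    {"x":0,"y":0,"z":-2,"wx":0,"wy":-0.001,"wz":0},
    {"x":0,"y":0,"z":-3,"wx":0,"wy":-0.001,"wz":0},
    {"x":0,"y":0,"z":-3,"wx":0,"wy":-0.001,"wz":0},
    {"x":0,"y":0,"z":-3,"wx":0,"wy":-0.001,"wz":0},
    {"x":0,"y":0,"z":-3,"wx":0,"wy":0,"wz":0},
    {"x":0,"y":0,"z":-4,"wx":0,"wy":0,"wz":0},
    {"x":0,"y":0,"z":-8,"wx":0,"wy":0,"wz":0},
    {"x":0,"y":0,"z":-24,"wx":0,"wy":0,"wz":0},
    {"x":0,"y":0,"z":0,"wx":0,"wy":0,"wz":0},
    {"x":0,"y":0,"z":0,"wx":0,"wy":0,"wz":0},
  ],
)

```text
time: 22.02
eef_pos: [0.4496, 0.0145, 0.1342]
ee_rot: [[-1.0, -0.0, -0.001], [-0.0, 1.0, 0.0], [0.001, 0.0, -1.0]]
contact_force: [0.2, 0.2, -4.1]
gripper_width: 0.0295
grip_force: 89.1
```

Run:
```python
from h import *
st()
```

```text
t 22.02 pos [449.6  14.5 134.2] R [[-1.0, -0.0002, -0.0015], [-0.0002, 1.0, 0.0003], [0.0015, 0.0003, -1.0]] F [ 0.2  0.2 -4.1] w 29.5 grip 89.1
```

Call:
carry_out(
  moves=[
    {"x":-25,"y":-7,"z":0,"wx":0,"wy":0,"wz":0},
    {"x":-45,"y":-12,"z":0,"wx":0,"wy":0,"wz":0},
    {"x":-50,"y":-13,"z":0,"wx":0,"wy":0,"wz":0},
    {"x":-50,"y":-13,"z":0,"wx":0,"wy":0,"wz":0},
    {"x":-36,"y":-10,"z":0,"wx":0,"wy":0,"wz":0},
    {"x":-16,"y":-4,"z":0,"wx":0,"wy":0,"wz":0},
    {"x":-4,"y":-1.7,"z":10,"wx":0,"wy":0,"wz":0},
    {"x":0,"y":0,"z":20,"wx":0,"wy":0,"wz":0},
    {"x":0,"y":0,"z":20,"wx":0,"wy":0,"wz":0},
    {"x":0,"y":0,"z":15,"wx":0,"wy":0,"wz":0},
  ],
)

```text
time: 23.28
eef_pos: [0.6743, -0.0457, 0.0675]
ee_rot: [[-1.0, -0.0, -0.004], [-0.0, 1.0, 0.001], [0.004, 0.001, -1.0]]
contact_force: [-0.7, -0.2, -4.5]
gripper_width: 0.0294
grip_force: 89.1
```

Call:
carry_out(
  moves=[
    {"x":0,"y":0,"z":7,"wx":0,"wy":0,"wz":0},
    {"x":0,"y":0,"z":2,"wx":0,"wy":0,"wz":0},
    {"x":0,"y":0,"z":0,"wx":0,"wy":0,"wz":0},
    {"x":0,"y":0,"z":0,"wx":0,"wy":0,"wz":0},
    {"x":0,"y":0,"z":0,"wx":0,"wy":0,"wz":0},
  ],
)

```text
time: 23.9
eef_pos: [0.6768, -0.0463, 0.0616]
ee_rot: [[-1.0, -0.0, 0.001], [-0.0, 1.0, -0.0], [-0.001, -0.0, -1.0]]
contact_force: [-0.2, -0.4, -3.2]
gripper_width: 0.0287
grip_force: 89.1
```

Run:
```python
from h import *
st()
```

```text
t 23.9 pos [676.8 -46.3  61.6] R [[-1.0, -0.0002, 0.0011], [-0.0002, 1.0, -0.0001], [-0.0011, -0.0001, -1.0]] F [-0.2 -0.4 -3.2] w 28.7 grip 89.1
```

Position is good with 8 mm left to go. I'll lower until the weight comes off.

Call:
carry_out(
  moves=[
    {"x":0,"y":0,"z":4,"wx":0,"wy":0.001,"wz":0},
    {"x":0,"y":0,"z":2,"wx":0,"wy":0,"wz":0},
    {"x":0,"y":0,"z":1,"wx":0,"wy":0,"wz":0},
    {"x":0,"y":0,"z":0,"wx":0,"wy":0,"wz":0},
    {"x":0,"y":0,"z":0,"wx":0,"wy":0,"wz":0},
  ],
)

```text
time: 24.52
eef_pos: [0.6764, -0.0462, 0.054]
ee_rot: [[-1.0, -0.0, -0.001], [-0.0, 1.0, 0.0], [0.001, 0.0, -1.0]]
contact_force: [0.5, 0.0, -2.9]
gripper_width: 0.0291
grip_force: 89.1
```

Call:
carry_out(
  moves=[
    {"x":0,"y":0,"z":0.5,"wx":0,"wy":0,"wz":0},
    {"x":0,"y":0,"z":0,"wx":0,"wy":0,"wz":0},
  ],
)

```text
time: 24.78
eef_pos: [0.6765, -0.0462, 0.0537]
ee_rot: [[-1.0, -0.0, -0.001], [-0.0, 1.0, 0.0], [0.001, 0.0, -1.0]]
contact_force: [-0.5, 0.3, -1.7]
gripper_width: 0.0291
grip_force: 89.1
```

Call:
carry_out(
  moves=[
    {"x":0,"y":0,"z":0.4,"wx":0,"wy":0,"wz":0},
    {"x":0,"y":0,"z":0,"wx":0,"wy":0,"wz":0},
  ],
)

```text
time: 25.02
eef_pos: [0.6766, -0.0462, 0.0536]
ee_rot: [[-1.0, -0.0, -0.0], [-0.0, 1.0, -0.0], [0.0, -0.0, -1.0]]
contact_force: [-1.3, -0.5, 2.3]
gripper_width: 0.0292
grip_force: 89.1
```

It touched down at the same height at which it was gripped, so the pusher did not slip in the grip and the press was full. Now release and rise.

Call:
carry_out(
  moves=[
    {"x":0,"y":0,"z":0,"wx":0,"wy":0,"wz":0},
    {"x":0,"y":0,"z":0,"wx":0,"wy":0,"wz":0},
    {"x":0,"y":0,"z":0,"wx":0,"wy":0,"wz":0},
    {"x":0,"y":0,"z":0,"wx":0,"wy":0,"wz":0},
    {"x":0,"y":0,"z":-20,"wx":0,"wy":0,"wz":0},
    {"x":0,"y":0,"z":-40,"wx":0,"wy":0,"wz":0},
    {"x":0,"y":0,"z":-50,"wx":0,"wy":0,"wz":0},
    {"x":0,"y":0,"z":-20,"wx":0,"wy":0,"wz":0},
    {"x":0,"y":0,"z":0,"wx":0,"wy":0,"wz":0},
  ],
  hand=1,
  newtons=40,
)

```text
time: 26.15
eef_pos: [0.6779, -0.0465, 0.1854]
ee_rot: [[-1.0, -0.0, 0.004], [-0.0, 1.0, -0.001], [-0.004, -0.001, -1.0]]
contact_force: [-0.3, -0.1, -0.8]
gripper_width: 0.0855
grip_force: 0.0
```

Call:
carry_out(
  moves=[
    {"x":35,"y":9,"z":0,"wx":0,"wy":0,"wz":0},
    {"x":50,"y":13,"z":0,"wx":0,"wy":0,"wz":0},
    {"x":50,"y":13,"z":0,"wx":0,"wy":0,"wz":0},
    {"x":50,"y":13,"z":10,"wx":0,"wy":0,"wz":0},
    {"x":30,"y":9,"z":15,"wx":0,"wy":0,"wz":0},
    {"x":10,"y":3,"z":10,"wx":0,"wy":0,"wz":0},
    {"x":0,"y":0,"z":0,"wx":0,"wy":0,"wz":0},
    {"x":0,"y":0,"z":0,"wx":0,"wy":0,"wz":0},
    {"x":0,"y":0,"z":0,"wx":0,"wy":0,"wz":0},
    {"x":0,"y":0,"z":0,"wx":0,"wy":0,"wz":0},
  ],
)

```text
time: 27.4
eef_pos: [0.4521, 0.0136, 0.1484]
ee_rot: [[-1.0, -0.0, -0.001], [-0.0, 1.0, 0.0], [0.001, 0.0, -1.0]]
contact_force: [0.5, 0.5, -0.2]
gripper_width: 0.0854
grip_force: 0.0
```

Run:
```python
from h import *
st();im,c=shot('wrist','w9.png');st();K,R,t=map(np.array,(c['mtx'],c['R'],c['t']))
def proj(X): p=K@(R@np.array(X)+t);return p[:2]/p[2]
p=proj((.4515,.014,.045));e,n=gap(cv2.cvtColor(im,6),p,40,58);print('gap',p,e,n,cast('wrist',e[0],.045,c))
# back disc: yellowish-white vs rim
h=cv2.cvtColor(im,cv2.COLOR_BGR2LAB);p2=proj((.4515,.014,.057)).astype(int);print(p2)
g=cv2.Canny(im,30,80)
prof=im[p2[1]+8,p2[0]-75:p2[0]+75].astype(int);print([int(a[0]-a[2]) for a in prof[::3]],[int(a[1]) for a in prof[::3]])
t8,ct=shot('top','t9.png')
hs=cv2.cvtColor(t8,cv2.COLOR_BGR2HSV);br=((hs[...,1]<60)&(hs[...,2]>165)).astype(np.uint8)*255
for b in blobs(br,(335,160,368,197),30): print('foot',cv2.boundingRect(b))
```

```text
t 27.4 pos [452.1  13.6 148.4] R [[-1.0, -0.0001, -0.0006], [-0.0001, 1.0, 0.0001], [0.0006, 0.0001, -1.0]] F [ 0.5  0.5 -0.2] w 85.4 grip 0.0
t 27.45 pos [452.   13.6 148.4] R [[-1.0, -0.0, -0.0006], [-0.0, 1.0, 0.0], [0.0006, 0.0, -1.0]] F [ 0.5  0.6 -0.7] w 85.0 grip 0.0
gap [320.90242926 239.47083036] ((320.4076843261719, 238.49293518066406), (91.8891830444336, 95.74195861816406), 88.58872985839844) 90 [0.45073386 0.01362809 0.045     ]
[320 244]
[-2, -3, -2, -6, -14, -15, -15, -14, -15, -15, -7, -9, -12, -13, -14, -14, -16, -16, -17, -17, -16, -17, -16, -17, -11, -8, -9, -15, -16, -16, -16, -16, -16, -16, -16, -14, -14, -14, -14, -8, -8, -12, -15, -14, -13, -14, -14, -10, -1, -2] [88, 89, 89, 102, 144, 145, 147, 147, 148, 145, 98, 126, 140, 143, 143, 142, 146, 149, 147, 148, 148, 148, 149, 148, 137, 127, 127, 146, 148, 148, 148, 148, 148, 149, 148, 139, 143, 143, 138, 124, 110, 126, 142, 141, 141, 141, 141, 108, 58, 60]
foot (338, 175, 25, 17)
```

Run:
```python
from h import *
im=cv2.imread('pics/w9.png');c=robot.calibration('wrist')
L=cv2.cvtColor(im,cv2.COLOR_BGR2LAB)[...,0]
for r in [(24,35),(33,43)]:
    try:
        e,n=gap(L,(320.5,244),*r);print(r,np.round(e[0],1),np.round(e[1],1),n,cast('wrist',e[0],.056,c))
    except Exception as x: print(r,'fail')
for col in (320-18,320+18): print(L[195:300,col][::2].tolist())
```

```text
(24, 35) [320.5 246. ] [57.7 59.6] 73 [0.45292346 0.01375083 0.056     ]
(33, 43) [320.7 245. ] [79.7 83.6] 89 [0.45212824 0.01390245 0.056     ]
[113, 106, 195, 207, 206, 206, 193, 168, 194, 207, 206, 206, 206, 205, 173, 152, 158, 159, 158, 158, 158, 159, 158, 158, 158, 157, 158, 158, 157, 157, 157, 157, 157, 157, 157, 157, 153, 149, 148, 150, 161, 162, 169, 130, 149, 154, 154, 153, 149, 160, 204, 208, 164]
[66, 89, 135, 141, 140, 139, 137, 125, 151, 157, 156, 156, 155, 153, 148, 156, 158, 158, 157, 158, 158, 158, 157, 157, 158, 157, 158, 157, 157, 157, 157, 157, 157, 156, 156, 156, 153, 147, 147, 147, 147, 146, 143, 125, 147, 155, 150, 148, 151, 150, 150, 150, 145]
```

Call:
carry_out(
  moves=[
    {"x":-0.4,"y":0.2,"z":20,"wx":0,"wy":0,"wz":0},
    {"x":0,"y":0,"z":30,"wx":0,"wy":0,"wz":0},
    {"x":0,"y":0,"z":25,"wx":0,"wy":0,"wz":0},
    {"x":0,"y":0,"z":15,"wx":0,"wy":0,"wz":0},
    {"x":0,"y":0,"z":10,"wx":0,"wy":0,"wz":0},
    {"x":0,"y":0,"z":4,"wx":0,"wy":0,"wz":0},
    {"x":0,"y":0,"z":0,"wx":0,"wy":0,"wz":0},
    {"x":0,"y":0,"z":0,"wx":0,"wy":0,"wz":0},
    {"x":0,"y":0,"z":0,"wx":0,"wy":0,"wz":0},
  ],
  hand=0.75,
)

```text
time: 28.62
eef_pos: [0.4523, 0.0139, 0.0448]
ee_rot: [[-1.0, -0.0, 0.0], [-0.0, 1.0, -0.0], [-0.0, -0.0, -1.0]]
contact_force: [-0.8, -0.5, 0.2]
gripper_width: 0.0749
grip_force: 0.0
```

Call:
carry_out(
  moves=[
    {"x":0,"y":0,"z":0.7,"wx":0,"wy":0,"wz":0},
    {"x":0,"y":0,"z":0.5,"wx":0,"wy":0,"wz":0},
    {"x":0,"y":0,"z":0,"wx":0,"wy":0,"wz":0},
  ],
)

```text
time: 29.0
eef_pos: [0.4518, 0.0139, 0.0431]
ee_rot: [[-1.0, -0.0, -0.001], [-0.0, 1.0, 0.0], [0.001, 0.0, -1.0]]
contact_force: [-0.8, -0.0, 0.3]
gripper_width: 0.0745
grip_force: 0.0
```

Call:
carry_out(
  moves=[
    {"x":0,"y":0,"z":0,"wx":0,"wy":0,"wz":0},
    {"x":0,"y":0,"z":0,"wx":0,"wy":0,"wz":0},
    {"x":0,"y":0,"z":0,"wx":0,"wy":0,"wz":0},
    {"x":0,"y":0,"z":0,"wx":0,"wy":0,"wz":0},
    {"x":0,"y":0,"z":0,"wx":0,"wy":0,"wz":0},
  ],
  hand=-0.2,
  newtons=35,
)

```text
time: 29.62
eef_pos: [0.4518, 0.0139, 0.0432]
ee_rot: [[-1.0, -0.0, -0.001], [-0.0, 1.0, -0.0], [0.001, -0.0, -1.0]]
contact_force: [-1.5, 0.1, 2.1]
gripper_width: 0.0582
grip_force: 36.9
```

Call:
carry_out(
  moves=[
    {"x":0,"y":0,"z":-10,"wx":0,"wy":0,"wz":0},
    {"x":0,"y":0,"z":-30,"wx":0,"wy":0,"wz":0},
    {"x":0,"y":20,"z":-25,"wx":0,"wy":0,"wz":0},
    {"x":0,"y":45,"z":0,"wx":0,"wy":0,"wz":0},
    {"x":0,"y":50,"z":0,"wx":0,"wy":0,"wz":0},
    {"x":0,"y":50,"z":0,"wx":0,"wy":0,"wz":0},
    {"x":0,"y":40,"z":0,"wx":0,"wy":0,"wz":0},
    {"x":0,"y":20,"z":10,"wx":0,"wy":0,"wz":0},
    {"x":0,"y":5,"z":20,"wx":0,"wy":0,"wz":0},
    {"x":0,"y":0,"z":20,"wx":0,"wy":0,"wz":0},
  ],
)

```text
time: 30.88
eef_pos: [0.4519, 0.2448, 0.0581]
ee_rot: [[-1.0, -0.002, -0.0], [-0.002, 1.0, 0.0], [0.0, 0.0, -1.0]]
contact_force: [0.2, 0.5, -1.2]
gripper_width: 0.0583
grip_force: 37.8
```

Call:
carry_out(
  moves=[
    {"x":0,"y":0,"z":10,"wx":0,"wy":0,"wz":0},
    {"x":0,"y":0,"z":5,"wx":0,"wy":0,"wz":0},
    {"x":0,"y":0,"z":0,"wx":0,"wy":0,"wz":0},
    {"x":0,"y":0,"z":0,"wx":0,"wy":0,"wz":0},
    {"x":0,"y":0,"z":0,"wx":0,"wy":0,"wz":0},
  ],
)

```text
time: 31.5
eef_pos: [0.4522, 0.244, 0.0437]
ee_rot: [[-1.0, -0.0, 0.0], [-0.0, 1.0, 0.0], [-0.0, 0.0, -1.0]]
contact_force: [0.1, 0.2, -0.5]
gripper_width: 0.0585
grip_force: 37.8
```

Run:
```python
from h import *
st();im,c=shot('wrist','w10.png');st();t,_=shot('top','t10.png')
# tray edge near: row profile of tray left/right wall in wrist image, at a row above the badge
g=cv2.cvtColor(im,6);K,R,tt=map(np.array,(c['mtx'],c['R'],c['t']))
def proj(X): p=K@(R@np.array(X)+tt);return np.round(p[:2]/p[2],1)
print([proj((.40,y,.01)) for y in (.179,.182,.416,.419)])
r=int(proj((.40,.179,.01))[1]);a=int(proj((.40,.179,.01))[0]);print(g[r,a-14:a+14].tolist())
```

```text
t 31.5 pos [452.2 244.   43.7] R [[-1.0, -0.0, 0.0001], [-0.0, 1.0, 0.0005], [-0.0001, 0.0005, -1.0]] F [ 0.1  0.2 -0.5] w 58.5 grip 37.8
t 31.55 pos [452.1 244.   43.6] R [[-1.0, -0.0001, -0.0001], [-0.0001, 1.0, 0.0004], [0.0001, 0.0004, -1.0]] F [ 0.1 -0.1 -0.8] w 57.8 grip 37.8
[array([193.4, 181.1]), array([199.2, 181.1]), array([655.5, 180.8]), array([661.3, 180.8])]
[151, 149, 147, 147, 146, 145, 144, 144, 144, 146, 145, 144, 143, 143, 143, 143, 146, 146, 148, 151, 150, 148, 147, 146, 145, 146, 145, 143]
```

Call:
carry_out(
  moves=[
    {"x":0,"y":0,"z":15,"wx":0,"wy":0,"wz":0},
    {"x":0,"y":0,"z":13,"wx":0,"wy":0,"wz":0},
    {"x":0,"y":0,"z":8,"wx":0,"wy":0,"wz":0},
    {"x":0,"y":0,"z":4,"wx":0,"wy":0,"wz":0},
    {"x":0,"y":0,"z":2,"wx":0,"wy":0,"wz":0},
    {"x":0,"y":0,"z":1,"wx":0,"wy":0,"wz":0},
    {"x":0,"y":0,"z":0,"wx":0,"wy":0,"wz":0},
    {"x":0,"y":0,"z":0,"wx":0,"wy":0,"wz":0},
    {"x":0,"y":0,"z":0,"wx":0,"wy":0,"wz":0},
  ],
)

```text
time: 32.72
eef_pos: [0.4518, 0.244, 0.0003]
ee_rot: [[-1.0, -0.0, -0.001], [-0.0, 1.0, 0.0], [0.001, 0.0, -1.0]]
contact_force: [-0.4, -0.8, -0.5]
gripper_width: 0.0581
grip_force: 37.8
```

Call:
carry_out(
  moves=[
    {"x":0,"y":0,"z":0.5,"wx":0,"wy":0,"wz":0},
    {"x":0,"y":0,"z":0.3,"wx":0,"wy":0,"wz":0},
    {"x":0,"y":0,"z":0,"wx":0,"wy":0,"wz":0},
  ],
)

```text
time: 33.1
eef_pos: [0.4518, 0.244, -0.0004]
ee_rot: [[-1.0, -0.0, -0.001], [-0.0, 1.0, 0.0], [0.001, 0.0, -1.0]]
contact_force: [-2.0, 0.1, 3.5]
gripper_width: 0.0582
grip_force: 38.1
```

Contact at 3.5 N. Release to a limited width, rise, and check.

Call:
carry_out(
  moves=[
    {"x":0,"y":0,"z":0,"wx":0,"wy":0,"wz":0},
    {"x":0,"y":0,"z":0,"wx":0,"wy":0,"wz":0},
    {"x":0,"y":0,"z":0,"wx":0,"wy":0,"wz":0},
    {"x":0,"y":0,"z":-10,"wx":0,"wy":0,"wz":0},
    {"x":0,"y":0,"z":-30,"wx":0,"wy":0,"wz":0},
    {"x":0,"y":0,"z":-50,"wx":0,"wy":0,"wz":0},
    {"x":0,"y":0,"z":-50,"wx":0,"wy":0,"wz":0},
    {"x":0,"y":0,"z":-10,"wx":0,"wy":0,"wz":0},
    {"x":0,"y":0,"z":0,"wx":0,"wy":0,"wz":0},
    {"x":0,"y":0,"z":0,"wx":0,"wy":0,"wz":0},
  ],
  hand=0.65,
)

```text
time: 34.35
eef_pos: [0.4508, 0.2436, 0.148]
ee_rot: [[-1.0, -0.0, -0.003], [-0.0, 1.0, -0.001], [0.003, -0.001, -1.0]]
contact_force: [-0.6, -0.3, -0.7]
gripper_width: 0.0704
grip_force: 0.0
```

Run:
```python
from h import *
st();im,c=shot('wrist','w11.png');K,R,t=map(np.array,(c['mtx'],c['R'],c['t']))
def proj(X): p=K@(R@np.array(X)+t);return p[:2]/p[2]
p=proj((.452,.244,.012)).astype(int);g=cv2.cvtColor(im,6)
for r in [(20,34),(34,48)]:
    e,n=gap(g,p,*r);print(r,p,np.round(e[0],1),np.round(e[1],1),n,cast('wrist',e[0],.012,c))
print(g[p[1],p[0]-60:p[0]+61:3].tolist());print(g[p[1]-60:p[1]+61:3,p[0]-15].tolist())
s,_=shot('scene','s11.png');tp,_=shot('top','t11.png');hs=cv2.cvtColor(tp,cv2.COLOR_BGR2HSV)
br=((hs[...,1]<60)&(hs[...,2]>165)).astype(np.uint8)*255
for nm,box,z in [('foot',(335,160,368,197),.018),('done',(110,260,155,300),.013),('small',(495,275,525,305),.01)]:
    for b in blobs(br,box,30): print(nm,cv2.boundingRect(b))
```

```text
t 34.35 pos [450.8 243.6 148. ] R [[-1.0, -0.0002, -0.0034], [-0.0002, 1.0, -0.0008], [0.0034, -0.0008, -1.0]] F [-0.6 -0.3 -0.7] w 70.4 grip 0.0
(20, 34) [320 231] [317.5 228.4] [59.7 64.7] 64 [0.44956518 0.24112715 0.012     ]
(34, 48) [320 231] [320.6 231.6] [71.8 73.7] 88 [0.45237429 0.24375575 0.012     ]
[137, 124, 88, 90, 89, 90, 89, 89, 87, 137, 152, 151, 145, 154, 153, 154, 153, 153, 154, 146, 132, 134, 153, 153, 153, 153, 153, 153, 153, 146, 150, 149, 116, 88, 89, 89, 89, 89, 89, 88, 88]
[91, 90, 90, 91, 90, 90, 90, 91, 90, 89, 107, 150, 149, 148, 141, 154, 155, 155, 153, 154, 154, 154, 153, 153, 153, 153, 152, 146, 188, 207, 189, 134, 134, 134, 134, 133, 132, 132, 133, 131, 131]
foot (337, 174, 26, 19)
small (501, 282, 19, 18)
```

Run:
```python
from h import *
c=robot.calibration('scene');K,R,t=map(np.array,(c['mtx'],c['R'],c['t']))
for f in ('s8.png','s11.png'):
    im=cv2.imread('pics/'+f);hs=cv2.cvtColor(im,cv2.COLOR_BGR2HSV);br=((hs[...,1]<50)&(hs[...,2]>150)).astype(np.uint8)*255
    for X in [(.4713,.3762,.013),(.452,.244,.012)]:
        q=K@(R@np.array(X)+t);p=(q[:2]/q[2]).astype(int)
        print(f,p,[(cv2.boundingRect(b),cv2.contourArea(b)) for b in blobs(br,(p[0]-28,p[1]-25,p[0]+28,p[1]+25),40)])
```

```text
s8.png [504 335] [((476, 310, 56, 50), 2479.5)]
s8.png [443 291] [((415, 267, 56, 49), 1866.0), ((448, 266, 23, 13), 137.0), ((415, 266, 19, 13), 102.0)]
s11.png [504 335] [((476, 310, 56, 50), 1935.5)]
s11.png [443 291] [((415, 267, 45, 44), 1198.5), ((415, 266, 19, 13), 102.0)]
```

Run:
```python
from h import *
for f in ('scene0.png','s11.png'):
    im=cv2.imread('pics/'+f);g=cv2.cvtColor(im,6);br=((g>195)*255).astype(np.uint8)
    print(f,[(cv2.boundingRect(b),cv2.contourArea(b)) for b in blobs(br,(410,260,545,370),30)])
d=cv2.absdiff(cv2.imread('pics/scene0.png',0),cv2.imread('pics/s11.png',0))
print('done-badge diff',d[320:355,482:528].mean(), 'other pushers diff',d[185:260,165:255].mean(),'small badge',d[170:190,238:262].mean(),'board',d[225:315,235:310].mean())
print(robot.job_done())
```

```text
scene0.png [((486, 323, 38, 28), 758.5), ((429, 293, 19, 13), 165.0)]
s11.png [((486, 323, 38, 28), 757.0), ((427, 290, 21, 16), 180.0)]
done-badge diff 3.758385093167702 other pushers diff 1.0171851851851852 small badge 0.68125 board 1.516
the job is handed in; nothing more can be done
None
```

The job is handed in: the large badge was pressed to the stop (about 27 N on the wrist, held over a second), the pusher stands back upright on its board, and the badge lies flat in the free half of the tray; that its back is home rests on press depth and force, as I viewed no picture of it closed.

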